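# Sort the router bench leftovers into their trays

## Task

Sort the handful lying along the front edge of the bench into the coloured trays: the red pencil and the marker pen go in the blue tray, the collet nut and the square cutter tube in the yellow tray, and the wooden test piece in the green tray. Each must end lying flat on the floor of its tray, right way up as it is now (the nut standing on its wide face), with nothing on top of another or leaning on a rim. Leave the ear plug box and the dust mask where they are.

Things in the scene. Friction and masses are not known exactly. Their poses are not given: they have to be found in the camera images.
- carpenter_pencil: Red flat carpenter's pencil (the one near the robot; a like one at the far back of the bench is scenery), 12 mm wide (x), 152 mm long (y), 8 mm thick. Starts lying flat on the table; its long axis is y, x is across it, z up. Origin: centre of its underside.
- marker_pen: Black marker pen with a blue cap (the one near the robot; like ones at the far back of the bench are scenery), 16 mm wide (x), 135 mm long (y), 17 mm thick; it does not roll. Starts lying flat on the table; its long axis is y, x is across it, z up. Origin: centre of its underside.
- collet_nut: Silver-grey steel collet nut standing on its wide face: a hexagonal flange 22 mm (x) by 25 mm (y), 12 mm high, and above it a slightly tapered neck 16 mm across, 26 mm high in all. Origin: centre of its underside, z up.
- bit_tube: Square spare-cutter tube, clear grey with a thicker black cap at one end: 17 mm wide (x), 74 mm long (y), 17 mm thick. Starts lying flat on the table; its long axis is y, x is across it, z up. Origin: on its underside, 3 mm from the middle of its length.
- test_piece: Milled wooden test piece, brown block with a pocket in its top: 45 mm wide (x), 120 mm long (y), 21 mm thick. Starts lying flat on the table; its long axis is y, x is across it, z up. Origin: centre of its underside.
- blue_tray: Blue sheet-metal tray, fixed to the table, open on top: outside 130 mm (x) by 180 mm (y), 20 mm high to the top of its rolled rim; inside 124 by 174 mm, its floor 3 mm above the table, walls 3 mm (the rolled rim 5 mm) thick. Origin: centre of its underside; y is its long axis, z up.
- yellow_tray: Yellow sheet-metal tray, fixed to the table, open on top: outside 130 mm (x) by 180 mm (y), 20 mm high to the top of its rolled rim; inside 124 by 174 mm, its floor 3 mm above the table, walls 3 mm (the rolled rim 5 mm) thick. Origin: centre of its underside; y is its long axis, z up.
- green_tray: Green sheet-metal tray, fixed to the table, open on top: outside 130 mm (x) by 180 mm (y), 20 mm high to the top of its rolled rim; inside 124 by 174 mm, its floor 3 mm above the table, walls 3 mm (the rolled rim 5 mm) thick. Origin: centre of its underside; y is its long axis, z up.
- earplug_box: Bystander: upright cream ear plug box, 36 x 56 mm, 70 mm high, loose on the table. Origin: centre of its underside.
- dust_mask: Bystander: black half mask, 90 x 100 mm, 54 mm high, loose on the table. Origin: centre of its underside.

How it is judged:
By the outcome, as a careful person would: the job done as asked, in the order asked, and still so for the second after the job is handed in, with the robot touching nothing.
It also fails if it takes over 120 s, if anything falls off the work surface, if the arm or the gripper's body presses on something with over 40 N, if the wrist force passes 120 N, or if a joint passes its speed limit or range.

## Robot

A 6-joint arm with a two-finger parallel gripper is mounted at the origin on a cart in front of the work surface, level with it; the furniture and walls round the work are solid. World frame = base frame: x ahead of the robot, y to its left, z up, the work surface at z = 0. Lengths are in m, angles in rad, forces in N, time in s.
With the tool pointing down it reaches from about 0.35 to 0.975 m from the base axis. Payload 4.9 kg.
Tool frame: the origin (TCP) lies at the very end of the fingers, on their centre line; the grasp point (between the pads) lies 19 mm behind it; z points along the fingers, y is the line along which they close (so a half turn about z gives the same grasp; the last joint's range is limited). The gripper opens to 85 mm and grips with 20 to 120 N. Pads are 22 mm wide; open, the fingers measure 114 mm over their backs; the gripper's body (76 mm by 85 mm) begins 54 mm behind the grasp point. The pads swing forward as they close: fully open they stand 13 mm farther back than shut.
Start: joints at [1.218, 0.053, 1.613, -0, 1.476, -0.119], TCP at [0.145, 0.608, 0.231] pointing down, gripper open.
Joint ranges: [-3.01, 3.01], [-1.01, 2.22], [0.06, 2.58], [-1.02, 4.17], [0.09, 2.62], [-3.14, 3.14]. Speed limits (rad/s): [2.57, 2.57, 3.14, 3.14, 3.14, 3.14].

## Interface

Orientations are given as a rotation vector (axis times angle).
In Python, from station import ctrl, imaging gives the robot as it stands.
- The arm moves only by the tool play_rows, never from a script. Its argument "series" is a list of rows, each a list of 3 entries, a list of its own where there are three numbers: the opening, from 0 (shut) to 1 (fully open), then the shift along the tool's x, y, z each as a share of 0.05 m, from -1 to 1, then the turn, a rotation vector about the tool's x, y, z each as a share of 8 degrees, from -1 to 1. In form: [[grip, [dx, dy, dz], [ax, ay, az]], ...]. A call has 1 to 8 rows; each row shifts and turns the commanded pose from where the row before left it, along the tool's axes as they then stand; what a row does not reach is not made up. A row lasts 1/8 s, in which the tool goes at most 62.5 mm and 10.7 degrees, less where a joint would pass 70% of its speed; a pose out of reach is approached as far as the arm can. A call with a number of a shift or a turn outside -1 to 1 is refused whole. A call with a gripper value outside its range is refused whole. The fingers move at their own pace and stop on an object; "force" is the grip in N (left out, the last holds). Time passes only in rows, so rows that do not move let the fingers close. It gives the time, the measured TCP pose, the force, the opening and the grip force at its end, in the units of the state.
- ctrl.get_obs(): the state, without advancing time (a new reading comes with each control period).
- imaging.get_image(name): name is "scene" or "top" or "wrist"; returns a dict with "color" (480x640x3 uint8, blue, green, red), "fx", "fy", "cx", "cy" (pixels), "D" ([k1, k2, p1, p2, k3] as OpenCV has them; the pictures are not rectified), "extrinsics" (4x4, takes a point from world to camera coordinates); the wrist camera has in their place "hand_eye" (4x4, takes a point from camera to tool coordinates, whose origin is the TCP and whose axes are the flange's). Camera axes: x right, y down, z forward; pixel columns grow to the right and rows downward; lengths in m; the calibration is good to about 2 mm. A picture is of the moment at which its call begins: read the wrist's pose just before it. There is no depth.
- ctrl.finish_job(): hands the job in; it is judged then, once.
The state is a dict: "t": time; "q": joint angles; "dq": joint speeds; "effort": joint torques, N m; "tool_pos": TCP position; "tool_rot": TCP orientation; "contact_force": force on the tool from outside, world axes, zero at the start; "wrist_torque": the same for the moment, N m; "opening": finger opening in m; "grip_force": force on a finger pad.
Only numpy, scipy, OpenCV 4.12 (cv2) and the standard library are available. Lean on these libraries where they do the work, as an engineer would, in place of code of your own. Each camera call takes 0.05 s, during which the arm holds its last target. There are 200 camera calls.

## Working session

There is one attempt and no reset: what is moved stays moved. The work goes in short steps, Python scripts to look and compute and a tool call to move; the robot and the scene stay as the last step left them, time stands still between calls to the robot, and variables do not carry over. Pictures are saved under pics/ and viewed, at most 14 in all, crops included, and the job is handed in when it is done.

Besides the shell and the picture viewer there is one more tool, called after "Emit:" by a JSON object that holds its "method" and its "body", one argument or row to a line. play_rows: Moves the arm, as the interface text tells. Shift numbers are shares of 0.05 m and turn numbers shares of 8 degrees, none past 1 either way. Its arguments: {"type":"object","properties":{"series":{"type":"array"},"force":{"type":"number"}},"required":["series"]}

```bash
mkdir -p pics
cat > h.py <<'E'
import numpy as np, cv2
from scipy.spatial.transform import Rotation as R
from station import ctrl, imaging
def snap(n,f):
    o=ctrl.get_obs(); d=imaging.get_image(n); cv2.imwrite('pics/'+f,d['color'])
    K=np.array([[d['fx'],0,d['cx']],[0,d['fy'],d['cy']],[0,0,1]])
    if n=='wrist':
        T=np.eye(4);T[:3,:3]=R.from_rotvec(o['tool_rot']).as_matrix();T[:3,3]=o['tool_pos'];C=T@d['hand_eye']
    else: C=np.linalg.inv(d['extrinsics'])
    np.savez('pics/'+f+'.npz',K=K,D=d['D'],C=C); return d
def px(f,uv,z):
    a=np.load('pics/'+f+'.npz');uv=np.array(uv,float).reshape(-1,1,2)
    p=cv2.undistortPoints(uv,a['K'],a['D']).reshape(-1,2)
    r=np.c_[p,np.ones(len(p))]@a['C'][:3,:3].T; o=a['C'][:3,3]
    z=np.broadcast_to(z,len(r)); return o+r*((z-o[2])/r[:,2])[:,None]
E
python3 - <<'E'
from h import *
np.set_printoptions(precision=3,suppress=True)
print(ctrl.get_obs()); snap('top','top1.png'); snap('scene','sc1.png')
d=snap('wrist','w1.png');print(d['hand_eye'],np.load('pics/top1.png.npz')['C'])
E
```

```text
{'t': 0.0, 'q': array([ 1.218,  0.053,  1.614, -0.   ,  1.476, -0.119]), 'dq': array([ 0.   , -0.001,  0.   ,  0.001,  0.003,  0.002]), 'effort': array([  0.002, -39.369, -37.018,  -0.   ,   0.007,   0.   ]), 'tool_pos': array([0.145, 0.607, 0.23 ]), 'tool_rot': array([-0.366, -3.12 ,  0.003]), 'contact_force': array([-0.209,  0.188,  0.022]), 'wrist_torque': array([ 0.07 , -0.   , -0.041]), 'grip_force': 0.0, 'opening': 0.08549170957438897}
[[-0.    -0.95  -0.313  0.08 ]
 [ 1.    -0.    -0.     0.001]
 [ 0.    -0.313  0.95  -0.144]
 [ 0.     0.     0.     1.   ]] [[-0.024 -0.996  0.086  0.444]
 [-1.     0.024 -0.003 -0.055]
 [ 0.001 -0.086 -0.996  0.997]
 [ 0.     0.     0.     1.   ]]
```

View pics/top1.png

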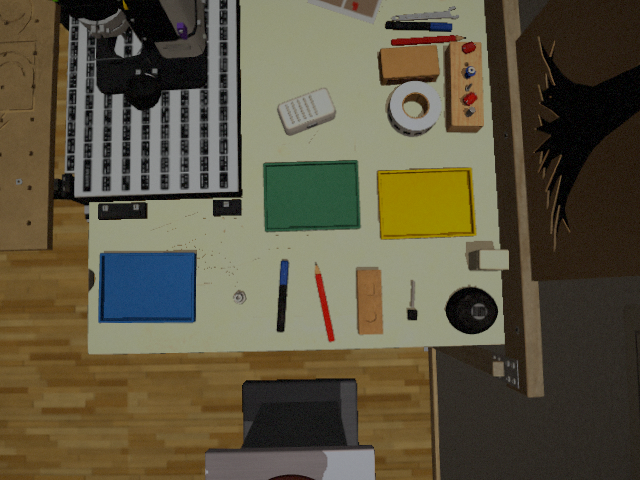

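View pics/sc1.png

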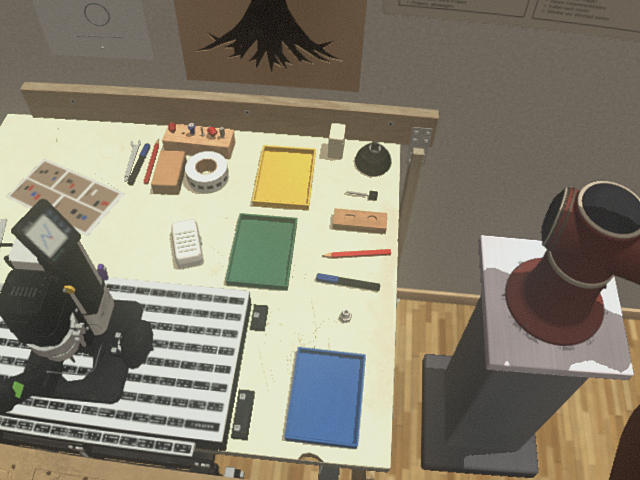

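The top view has +x up and +y left. Blue tray is at (148,287), green (311,196), yellow (426,203), nut (239,297), marker (283,295), pencil (325,302), block (370,301), tube (412,300). I'll enlarge the front strip to read it more closely.

Run:
```python
from h import *
np.set_printoptions(precision=4,suppress=True)
im=cv2.imread('pics/top1.png'); cv2.imwrite('pics/c1.png',cv2.resize(im[250:350,225:435],None,fx=3.8,fy=3.8,interpolation=cv2.INTER_CUBIC))
h=cv2.cvtColor(im,cv2.COLOR_BGR2HSV)
for n,lo,hi,z,(r0,r1,c0,c1) in [('blue',(100,120,60),(125,255,255),.02,(240,335,90,210)),('green',(60,80,40),(95,255,255),.02,(150,240,250,370)),('yel',(18,150,80),(35,255,255),.02,(155,245,368,485)),('pencil',(0,150,80),(8,255,255),.006,(255,345,305,345)),('block',(5,90,60),(18,255,255),.02,(260,340,350,390))]:
    m=cv2.inRange(h[r0:r1,c0:c1],lo,hi); q=cv2.findNonZero(m)+np.array([c0,r0])
    b=cv2.boxPoints(cv2.minAreaRect(q.astype(np.int32))); w=px('top1.png',b,z)
    e=sorted([w[1]-w[0],w[2]-w[1]],key=np.linalg.norm)
    L=e[1]; print(n,w.mean(0)[:2],'long ax deg',np.degrees(np.arctan2(L[1],L[0])),[np.linalg.norm(k).round(4) for k in e])
```

```text
blue [0.4601 0.2607] long ax deg -91.35657434611893 [np.float64(0.129), np.float64(0.1817)]
green [ 0.6274 -0.053 ] long ax deg -89.42973321009336 [np.float64(0.131), np.float64(0.1809)]
yel [ 0.608  -0.2716] long ax deg -88.99499658921773 [np.float64(0.1324), np.float64(0.1851)]
pencil [ 0.4154 -0.0731] long ax deg -169.53852863608972 [np.float64(0.0111), np.float64(0.1287)]
block [ 0.4246 -0.1566] long ax deg 179.82189748096093 [np.float64(0.0463), np.float64(0.1205)]
```

View pics/c1.png

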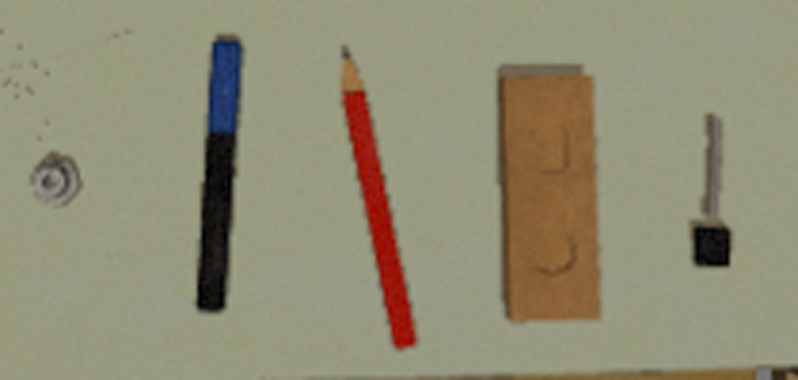

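In the crop the marker runs (228,37)–(211,309), the pencil (345,47)–(404,347), and the tube (711,115)–(712,266) with its cap nearest the robot. The nut is at (56,180).

```bash
cat >> h.py <<'E'
def go(x,y,z,ang):
    """total shift in tool-axis 50mm units and yaw in 8deg units: ang = angle of tool y in world (deg)"""
    o=ctrl.get_obs();M=R.from_rotvec(o['tool_rot']).as_matrix()
    cur=np.degrees(np.arctan2(M[1,1],M[0,1])); d=ang-cur
    T=np.array([[np.sin(np.radians(ang)),np.cos(np.radians(ang)),0],[-np.cos(np.radians(ang)),np.sin(np.radians(ang)),0],[0,0,-1]])
    T[:,0]=-T[:,0] if np.linalg.det(T)<0 else T[:,0]
    D=np.array([x,y,z])-o['tool_pos']
    print('tcp',o['tool_pos'].round(4),'yang',cur.round(2),'q',o['q'].round(2),'z-axis',M[:,2].round(3),'open',round(o['opening'],4),'grip',o['grip_force'],'t',o['t'])
    print('rows shift now-axes',(M.T@D/.05).round(3),'after-turn axes',(T.T@D/.05).round(3),'turn z units',round(-d/8,3), 'full rotvec',((R.from_matrix(M).inv()*R.from_matrix(T)).as_rotvec(degrees=True)/8).round(3))
E
python3 - <<'E'
from h import *
np.set_printoptions(precision=4,suppress=True)
def seg(n,a,b,z):
    w=px('top1.png',[np.array(p)/3.8+[225-.4,250-.4] for p in (a,b)],z);d=w[0]-w[1]
    print(n,w.mean(0)[:2],np.linalg.norm(d).round(4),'ang',np.degrees(np.arctan2(d[1],d[0])).round(2))
seg('marker',(228,37),(211,309),.009);seg('pencil',(345,47),(404,347),.005);seg('nut',(56,180),(56,181),.015);seg('tube',(711.5,115),(712,266),.009)
seg('block',(541,75),(553,320),.021)
print(px('top1.png',[(494,250),(471,310),(227,207),(122,211)],[.07,.03,.02,.02]))
go(.415,-.073,.15,100)
E
```

```text
marker [0.4401 0.0056] 0.1349 ang -4.71
pencil [ 0.4264 -0.0711] 0.1517 ang 9.72
nut [0.438 0.086] 0.0005 ang -0.77
tube [ 0.4252 -0.2388] 0.0748 ang -1.98
block [ 0.4242 -0.1554] 0.1198 ang 1.0
[[ 0.511  -0.3792  0.07  ]
 [ 0.4035 -0.3442  0.03  ]
 [ 0.6086  0.1067  0.02  ]
 [ 0.6062  0.3079  0.02  ]]
tcp [0.1446 0.6075 0.2303] yang 76.61 q [ 1.22  0.05  1.61 -0.    1.48 -0.12] z-axis [-0.001 -0.002 -1.   ] open 0.0855 grip 0.0 t 0.15
rows shift now-axes [ -8.414 -11.985   1.625] after-turn axes [ -2.962 -14.343   1.607] turn z units -2.924 full rotvec [-0.011 -0.003 -2.924]
```

Emit:
{"method": "play_rows", "body": {
  "series": [
    [0.35,[0,0,0.4],[0,0,-0.96]],
    [0.35,[0,0,0.4],[0,0,-0.96]],
    [0.35,[0,0,0.4],[0,0,-0.96]],
    [0.35,[-0.47,-0.93,0],[0,0,0]],
    [0.35,[-0.47,-0.93,0],[0,0,0]],
    [0.35,[-0.47,-0.93,0],[0,0,0]],
    [0.35,[-0.47,-0.93,0],[0,0,0]],
    [0.35,[-0.47,-0.93,0],[0,0,0]]
  ],
  "force": 40
}}

```text
t: 1.15
tool_pos: [0.3002, 0.3969, 0.1711]
tool_rot: [-0.265, 3.13, -0.0]
contact_force: [1.1, 0.3, -0.1]
opening: 0.0301
grip_force: 0.0
```

Emit:
{"method": "play_rows", "body": {
  "series": [
    [0.35,[-0.47,-0.93,0],[0,0,0]],
    [0.35,[-0.47,-0.93,0],[0,0,0]],
    [0.35,[-0.47,-0.93,0],[0,0,0]],
    [0.35,[0,0,0],[0,0,0]]
  ]
}}

```text
t: 1.65
tool_pos: [0.3939, 0.2704, 0.1712]
tool_rot: [0.256, -3.131, 0.001]
contact_force: [0.0, 0.6, -0.2]
opening: 0.0294
grip_force: 0.0
```

```bash
python3 -c "
from h import *
go(.4264,-.0711,.1,99.7)"
```

```text
tcp [0.3939 0.2704 0.1712] yang 99.33 q [ 0.45 -0.27  2.01 -0.    1.4  -1.29] z-axis [ 0. -0. -1.] open 0.0294 grip 0.0 t 1.65
rows shift now-axes [ 0.465 -6.845  1.426] after-turn axes [ 0.509 -6.842  1.423] turn z units -0.046 full rotvec [-0.003 -0.    -0.046]
```

Emit:
{"method": "play_rows", "body": {
  "series": [
    [0.35,[0.07,-0.977,0.2],[0,0,-0.046]],
    [0.35,[0.07,-0.977,0.2],[0,0,0]],
    [0.35,[0.07,-0.977,0.2],[0,0,0]],
    [0.35,[0.07,-0.977,0.2],[0,0,0]],
    [0.35,[0.07,-0.977,0.2],[0,0,0]],
    [0.35,[0.08,-0.977,0.2],[0,0,0]],
    [0.35,[0.08,-0.977,0.2],[0,0,0]],
    [0.35,[0,0,0],[0,0,0]]
  ]
}}

```text
t: 2.65
tool_pos: [0.426, -0.0698, 0.1005]
tool_rot: [0.268, -3.129, -0.001]
contact_force: [-0.7, 0.7, 0.3]
opening: 0.0298
grip_force: 0.0
```

```bash
python3 -c "
from h import *
snap('wrist','w2.png')
go(.4264,-.0711,.003,99.7)"
```

```text
tcp [ 0.4262 -0.0685  0.1007] yang 99.9 q [-0.33 -0.32  2.17  0.    1.29 -2.08] z-axis [-0.001  0.001 -1.   ] open 0.0297 grip 0.0 t 2.7
rows shift now-axes [ 0.002 -0.054  1.955] after-turn axes [ 0.004 -0.051  1.955] turn z units 0.025 full rotvec [ 0.01  -0.007  0.025]
```

View pics/w2.png

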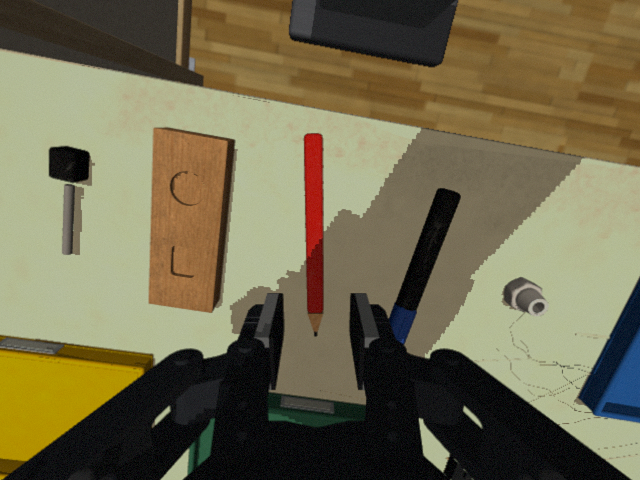

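The pencil lies centred between the fingers, (313,135)–(315,333) in the wrist view. Descending.

Emit:
{"method": "play_rows", "body": {
  "series": [
    [0.35,[0,-0.03,0.7],[0,0,0]],
    [0.35,[0,0,0.7],[0,0,0]],
    [0.35,[0,0,0.4],[0,0,0]],
    [0.35,[0,0,0.15],[0,0,0]],
    [0.0,[0,0,0],[0,0,0]],
    [0.0,[0,0,0],[0,0,0]],
    [0.0,[0,0,0],[0,0,0]],
    [0.0,[0,0,0],[0,0,0]]
  ]
}}

```text
t: 3.7
tool_pos: [0.4272, -0.0701, 0.0044]
tool_rot: [-0.274, 3.129, -0.001]
contact_force: [-0.6, -0.1, -0.3]
opening: 0.0107
grip_force: 39.6
```

```bash
python3 -c "
from h import *
go(.433,.26,.1,178.6)"
```

```text
tcp [ 0.4272 -0.0701  0.0044] yang 100.01 q [-0.33 -0.15  2.22 -0.    1.07 -2.08] z-axis [ 0.001 -0.    -1.   ] open 0.0107 grip 39.649102091789246 t 3.7
rows shift now-axes [-1.264  6.481 -1.914] after-turn axes [-6.603  0.045 -1.912] turn z units -9.824 full rotvec [-8.000e-03  3.000e-03 -9.824e+00]
```

Emit:
{"method": "play_rows", "body": {
  "series": [
    [0,[0,0,-0.5],[0,0,0]],
    [0,[0,0,-0.9],[0,0,0]],
    [0,[0,0,-0.5],[0,0,-0.98]],
    [0,[0,0,0],[0,0,-0.98]],
    [0,[0,0,0],[0,0,-0.98]],
    [0,[0,0,0],[0,0,-0.98]],
    [0,[0,0,0],[0,0,-0.98]],
    [0,[0,0,0],[0,0,-0.98]]
  ]
}}

```text
t: 4.7
tool_pos: [0.4267, -0.0701, 0.099]
tool_rot: [-1.506, 2.757, -0.0]
contact_force: [0.1, 0.0, -0.3]
opening: 0.0108
grip_force: 39.7
```

Emit:
{"method": "play_rows", "body": {
  "series": [
    [0,[0,0,0],[0,0,-0.98]],
    [0,[0,0,0],[0,0,-0.98]],
    [0,[0,0,0],[0,0,-0.98]],
    [0,[0,0,0],[0,0,-0.98]],
    [0,[-0.9,0,0],[0,0,0]],
    [0,[-0.9,0,0],[0,0,0]],
    [0,[-0.9,0,0],[0,0,0]],
    [0,[-0.9,0,0],[0,0,0]]
  ]
}}

```text
t: 5.7
tool_pos: [0.4608, 0.1764, 0.0817]
tool_rot: [2.054, -2.297, 0.073]
contact_force: [0.5, 0.3, -0.4]
opening: 0.0108
grip_force: 39.7
```

```bash
python3 -c "
from h import *
go(.433,.26,.1,178.6)"
```

```text
tcp [0.4608 0.1764 0.0817] yang 173.59 q [ 0.25 -0.09  2.02 -0.07  1.25 -2.75] z-axis [-0.013 -0.075 -0.997] open 0.0108 grip 39.66607689857483 t 5.7
rows shift now-axes [-1.568  0.74  -0.482] after-turn axes [-1.658  0.596 -0.365] turn z units -0.626 full rotvec [ 0.054 -0.54  -0.625]
```

Emit:
{"method": "play_rows", "body": {
  "series": [
    [0,[0,0,0],[0.054,-0.54,-0.625]],
    [0,[-0.83,0.3,-0.18],[0,0,0]],
    [0,[-0.83,0.3,-0.18],[0,0,0]],
    [0,[0,0,0],[0,0,0]]
  ]
}}

```text
t: 6.2
tool_pos: [0.4325, 0.2606, 0.1006]
tool_rot: [-2.197, 2.243, 0.0]
contact_force: [-0.1, -1.0, 0.2]
opening: 0.0104
grip_force: 39.7
```

```bash
python3 -c "
from h import *
snap('wrist','w3.png')
go(.433,.26,.008,178.6)"
```

```text
tcp [0.4326 0.2593 0.1   ] yang 178.74 q [ 0.39 -0.12  2.01 -0.    1.25 -2.73] z-axis [ 0. -0. -1.] open 0.0106 grip 39.665213227272034 t 6.25
rows shift now-axes [-0.014 -0.007  1.841] after-turn axes [-0.013 -0.007  1.841] turn z units 0.018 full rotvec [-0.001 -0.001  0.018]
```

View pics/w3.png

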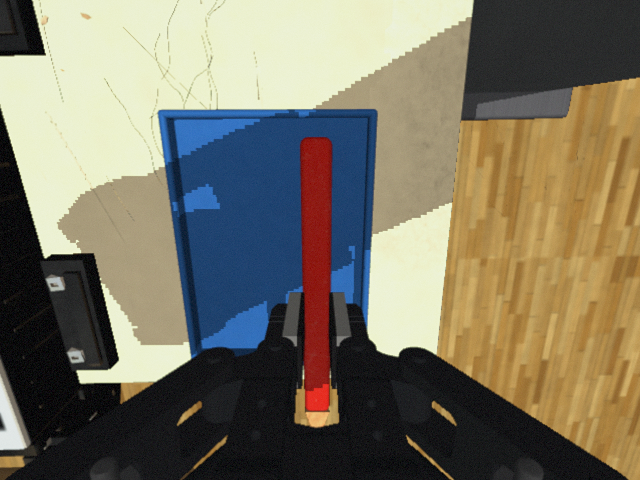

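The pencil is held parallel to the blue tray and inside it: the far end is at (316,140) and the wall at row 113. Lowering and releasing.

Emit:
{"method": "play_rows", "body": {
  "series": [
    [0,[0,0,0.6],[0,0,0]],
    [0,[0,0,0.7],[0,0,0]],
    [0,[0,0,0.4],[0,0,0]],
    [0,[0,0,0.13],[0,0,0]],
    [0,[0,0,0.01],[0,0,0]],
    [0.25,[0,0,0],[0,0,0]],
    [0.25,[0,0,0],[0,0,0]],
    [0.25,[0,0,-0.4],[0,0,0]]
  ]
}}

```text
t: 7.25
tool_pos: [0.4313, 0.2579, 0.0264]
tool_rot: [2.192, -2.246, -0.003]
contact_force: [0.4, -0.2, -0.0]
opening: 0.021
grip_force: 0.0
```

Emit:
{"method": "play_rows", "body": {
  "series": [
    [0.25,[0,0,-0.8],[0,0,0]],
    [0.25,[0,0,-0.7],[0,0,0]],
    [0.35,[0.6,0,0],[0,0,1]],
    [0.35,[0.6,0,0],[0,0,1]],
    [0.35,[0.6,0,0],[0,0,1]],
    [0.35,[0.6,0,0],[0,0,1]],
    [0.35,[0.6,0,0],[0,0,1]],
    [0.35,[0.6,0,0],[0,0,1]]
  ]
}}

```text
t: 8.25
tool_pos: [0.3685, 0.0949, 0.1029]
tool_rot: [1.083, -2.949, 0.0]
contact_force: [0.2, -0.5, -0.6]
opening: 0.0298
grip_force: 0.0
```

```bash
python3 -c "
from h import *
go(.440,.0056,.09,85.3)"
```

```text
tcp [0.3685 0.0949 0.1029] yang 130.34 q [ 0.06 -0.48  2.29 -0.    1.34 -2.22] z-axis [-0. -0. -1.] open 0.0298 grip 0.0 t 8.25
rows shift now-axes [ 0.067 -2.287  0.259] after-turn axes [-1.571 -1.664  0.258] turn z units 5.63 full rotvec [-2.00e-03 -1.00e-03  5.63e+00]
```

Emit:
{"method": "play_rows", "body": {
  "series": [
    [0.35,[0,0,0],[0,0,0.94]],
    [0.35,[0,0,0],[0,0,0.94]],
    [0.35,[0,0,0],[0,0,0.94]],
    [0.35,[0,0,0],[0,0,0.94]],
    [0.35,[0,0,0],[0,0,0.94]],
    [0.35,[0,0,0],[0,0,0.93]],
    [0.35,[-0.78,-0.83,0],[0,0,0]],
    [0.35,[-0.78,-0.83,0.2],[0,0,0]]
  ]
}}

```text
t: 9.25
tool_pos: [0.4421, 0.006, 0.094]
tool_rot: [0.119, 3.136, -0.001]
contact_force: [0.4, 0.6, 1.6]
opening: 0.0301
grip_force: 0.0
```

Emit:
{"method": "play_rows", "body": {
  "series": [
    [0.35,[0,0,0],[0,0,0]]
  ]
}}

```text
t: 9.38
tool_pos: [0.4414, 0.0046, 0.0923]
tool_rot: [-0.128, -3.137, 0.001]
contact_force: [0.3, 0.1, -0.4]
opening: 0.0297
grip_force: 0.0
```

```bash
python3 -c "
from h import *
snap('wrist','w4.png')
go(.440,.0056,.006,85.3)"
```

```text
tcp [0.4405 0.0059 0.0923] yang 85.42 q [-0.16 -0.28  2.16 -0.    1.26 -1.65] z-axis [-0.002  0.    -1.   ] open 0.0295 grip 0.0 t 9.425
rows shift now-axes [ 0.005 -0.007  1.726] after-turn axes [ 0.009 -0.007  1.726] turn z units 0.014 full rotvec [ 0.001 -0.015  0.014]
```

View pics/w4.png

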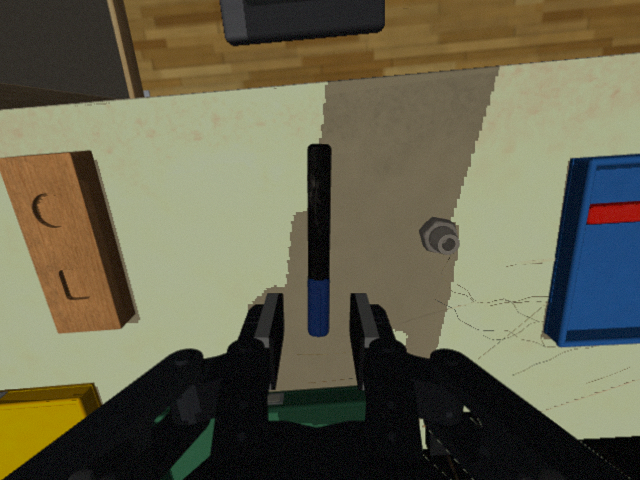

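The marker is centred between the fingers at (318,145)–(318,335), and the pencil can be seen in the blue tray.

Emit:
{"method": "play_rows", "body": {
  "series": [
    [0.35,[0,0,0.7],[0,0,0]],
    [0.35,[0,0,0.6],[0,0,0]],
    [0.35,[0,0,0.32],[0,0,0]],
    [0.35,[0,0,0.1],[0,0,0]],
    [0.0,[0,0,0],[0,0,0]],
    [0.0,[0,0,0],[0,0,0]],
    [0.0,[0,0,0],[0,0,0]],
    [0,[0,0,-0.4],[0,0,0]]
  ]
}}

```text
t: 10.42
tool_pos: [0.4389, 0.0071, 0.0258]
tool_rot: [-0.122, -3.135, -0.0]
contact_force: [-0.8, 0.0, -1.0]
opening: 0.0136
grip_force: 41.8
```

Emit:
{"method": "play_rows", "body": {
  "series": [
    [0,[0,0,-0.9],[0,0,0]],
    [0,[0,0,-0.6],[0,0,0.986]],
    [0,[0,0,0],[0,0,0.986]],
    [0,[0,0,0],[0,0,0.986]],
    [0,[0,0,0],[0,0,0.986]],
    [0,[0,0,0],[0,0,0.986]],
    [0,[0,0,0],[0,0,0.986]],
    [0,[0,0,0],[0,0,0.986]]
  ]
}}

```text
t: 11.42
tool_pos: [0.4404, 0.0069, 0.102]
tool_rot: [1.569, 2.722, -0.0]
contact_force: [0.0, -0.5, -1.3]
opening: 0.0135
grip_force: 41.8
```

Emit:
{"method": "play_rows", "body": {
  "series": [
    [0,[0,0,0],[0,0,0.986]],
    [0,[0,0,0],[0,0,0.986]],
    [0,[0,0,0],[0,0,0.986]],
    [0,[0,0,0],[0,0,0.98]],
    [0,[0.9,0,0],[0,0,0]],
    [0,[0.9,0,0],[0,0,0]],
    [0,[0.9,0,0],[0,0,0]],
    [0,[0.9,0,0],[0,0,0]]
  ]
}}

```text
t: 12.42
tool_pos: [0.444, 0.1884, 0.1022]
tool_rot: [2.244, 2.199, 0.001]
contact_force: [1.0, -0.3, -0.3]
opening: 0.0134
grip_force: 41.8
```

```bash
python3 -c "
from h import *
go(.489,.26,.1,-1.4)"
```

```text
tcp [0.444  0.1884 0.1022] yang -1.16 q [ 0.25 -0.18  2.06  0.    1.26  0.27] z-axis [ 0.001  0.    -1.   ] open 0.0134 grip 41.81893229484558 t 12.425
rows shift now-axes [1.45  0.871 0.044] after-turn axes [1.453 0.865 0.043] turn z units 0.03 full rotvec [ 0.004 -0.001  0.03 ]
```

Emit:
{"method": "play_rows", "body": {
  "series": [
    [0,[0.73,0.42,0],[0,0,0]],
    [0,[0.72,0.42,0],[0,0,0]],
    [0,[0,0,0],[0,0,0]]
  ]
}}

```text
t: 12.8
tool_pos: [0.4884, 0.2605, 0.102]
tool_rot: [-2.241, -2.202, -0.001]
contact_force: [0.8, -0.3, -0.3]
opening: 0.0131
grip_force: 41.8
```

```bash
python3 -c "
from h import *
snap('wrist','w5.png')
go(.487,.26,.0095,-1.4)"
```

```text
tcp [0.4876 0.2593 0.1017] yang -1.07 q [ 0.35 -0.    1.89 -0.    1.25  0.37] z-axis [-0.001 -0.    -1.   ] open 0.0132 grip 41.817837953567505 t 12.85
rows shift now-axes [ 0.015 -0.01   1.843] after-turn axes [ 0.014 -0.011  1.843] turn z units 0.042 full rotvec [-0.006  0.003  0.042]
```

View pics/w5.png

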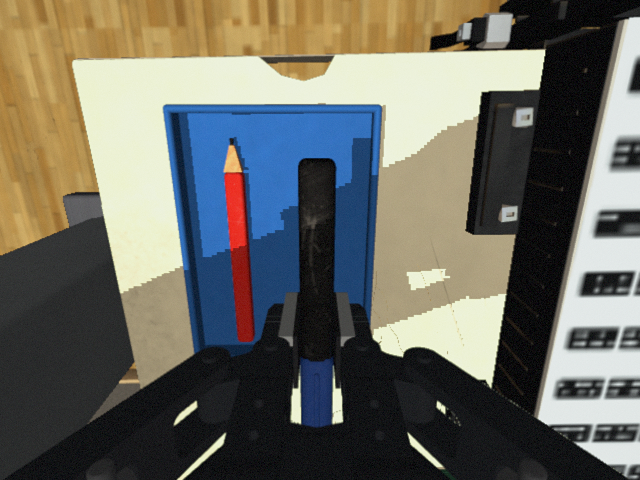

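The marker is parallel to the pencil and clear of it. The pencil lies flat at (233,140)–(246,340). Lowering and releasing, then moving to the nut.

Emit:
{"method": "play_rows", "body": {
  "series": [
    [0,[0,0,0.6],[0,0,0]],
    [0,[0,0,0.7],[0,0,0]],
    [0,[0,0,0.4],[0,0,0]],
    [0,[0,0,0.13],[0,0,0]],
    [0,[0,0,0.01],[0,0,0]],
    [0.28,[0,0,0],[0,0,0]],
    [0.28,[0,0,0],[0,0,0]],
    [0.28,[0,0,-0.4],[0,0,0]]
  ]
}}

```text
t: 13.85
tool_pos: [0.4857, 0.258, 0.0287]
tool_rot: [-2.242, -2.198, 0.006]
contact_force: [-0.4, 0.1, 0.8]
opening: 0.024
grip_force: 0.0
```

Emit:
{"method": "play_rows", "body": {
  "series": [
    [0.28,[0,0,-0.8],[0,0,0]],
    [0.28,[0,0,-0.7],[0,0,0]],
    [0.5,[-0.87,-0.245,0],[0,0,0]],
    [0.5,[-0.87,-0.245,0],[0,0,0]],
    [0.5,[-0.87,-0.245,0],[0,0,0]],
    [0.5,[-0.87,-0.245,0],[0,0,0]],
    [0.5,[0,0,0],[0,0,0]]
  ]
}}

```text
t: 14.72
tool_pos: [0.4347, 0.0838, 0.1059]
tool_rot: [2.247, 2.194, 0.001]
contact_force: [-0.1, 0.4, -0.1]
opening: 0.0427
grip_force: 0.0
```

```bash
python3 -c "
from h import *
snap('wrist','w6.png')
im=cv2.imread('pics/w6.png');cv2.imwrite('pics/c6.png',cv2.resize(im[150:350,200:440],None,fx=3.3,fy=3,interpolation=cv2.INTER_CUBIC))
go(.438,.086,.004,0)"
```

```text
tcp [0.4352 0.0849 0.106 ] yang -1.29 q [ 0.02 -0.29  2.14  0.    1.29  0.05] z-axis [ 0.002  0.    -1.   ] open 0.0427 grip 0.0 t 14.775
rows shift now-axes [0.022 0.052 2.04 ] after-turn axes [0.022 0.056 2.04 ] turn z units -0.161 full rotvec [ 0.013 -0.002 -0.161]
```

View pics/c6.png

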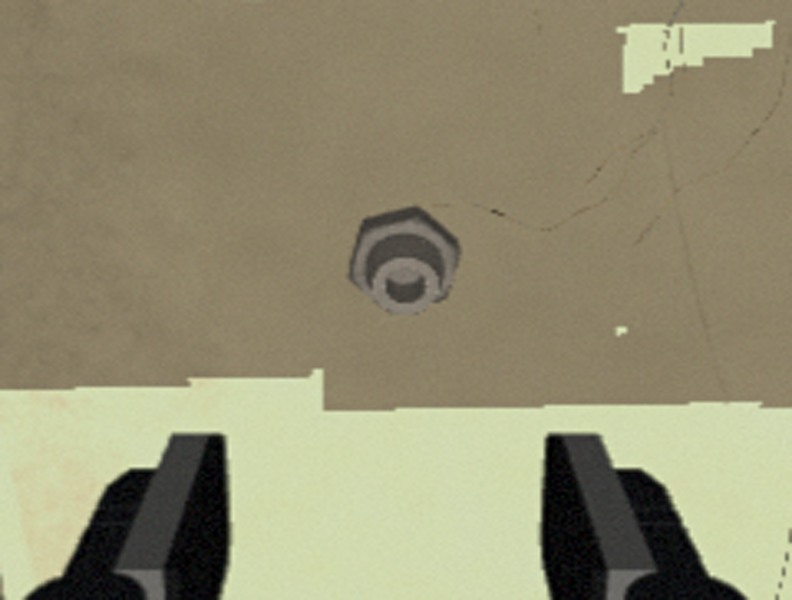

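The nut shows in the crop at about (405,260), with base corners at (365,220), (415,207) and (460,243).

```bash
python3 -c "
from h import *
f=lambda l,z:px('w6.png',[(200+u/3.3,150+v/3) for u,v in l],z)
w=f([(365,220),(415,207),(460,243)],0);print(w.round(4))
d=np.diff(w,axis=0);print(np.degrees(np.arctan2(d[:,1],d[:,0])),np.linalg.norm(d,axis=1))
print(f([(405,283)],.026), f([(403,258)],.012))"
```

```text
[[ 0.4312  0.0961 -0.    ]
 [ 0.4424  0.0991 -0.    ]
 [ 0.4523  0.0897  0.    ]]
[ 15.08713075 -43.43033941] [0.01155756 0.01366811]
[[0.43949963 0.08850014 0.026     ]] [[0.4393605  0.08992866 0.012     ]]
```

Emit:
{"method": "play_rows", "body": {
  "series": [
    [0.5,[0,0,0],[0,0,0.8]],
    [0.5,[0,0,0],[0,0,0.8]],
    [0.5,[0.09,0.066,0.7],[0,0,0]],
    [0.5,[0,0,0.7],[0,0,0]],
    [0.5,[0,0,0.5],[0,0,0]],
    [0.5,[0,0,0.14],[0,0,0]],
    [0.0,[0,0,0],[0,0,0]],
    [0.0,[0,0,0],[0,0,0]]
  ]
}}

```text
t: 15.78
tool_pos: [0.4403, 0.0895, 0.004]
tool_rot: [2.473, 1.935, 0.002]
contact_force: [0.2, 0.1, 0.3]
opening: 0.0204
grip_force: 39.6
```

Emit:
{"method": "play_rows", "body": {
  "series": [
    [0,[0,0,0],[0,0,0]],
    [0,[0,0,0],[0,0,0]]
  ]
}}

```text
t: 16.02
tool_pos: [0.4399, 0.0893, 0.0036]
tool_rot: [2.474, 1.935, 0.002]
contact_force: [-0.2, 0.1, 3.3]
opening: 0.0198
grip_force: 40.0
```

```bash
python3 -c "
from h import *
go(.608,-.225,.12,-14)
go(.608,-.225,.12,-90)"
```

```text
tcp [0.4399 0.0893 0.0036] yang -13.96 q [ 0.03 -0.11  2.18  0.    1.06  0.28] z-axis [ 0.001  0.    -1.   ] open 0.0198 grip 40.02338599297218 t 16.025
rows shift now-axes [-5.288  4.781 -2.325] after-turn axes [-5.285  4.783 -2.328] turn z units 0.005 full rotvec [ 0.008 -0.003  0.005]
tcp [0.4399 0.0893 0.0036] yang -13.96 q [ 0.03 -0.11  2.18  0.    1.06  0.28] z-axis [ 0.001  0.    -1.   ] open 0.0198 grip 40.02338599297218 t 16.025
rows shift now-axes [-5.288  4.781 -2.325] after-turn axes [ 3.362  6.285 -2.328] turn z units 9.505 full rotvec [ 4.000e-03 -8.000e-03  9.505e+00]
```

Emit:
{"method": "play_rows", "body": {
  "series": [
    [0,[0,0,-0.5],[0,0,0]],
    [0,[0,0,-0.9],[0,0,0]],
    [0,[0,0,-0.9],[0,0,0]],
    [0,[-0.755,0.683,0],[0,0,0]],
    [0,[-0.755,0.683,0],[0,0,0]],
    [0,[-0.755,0.683,0],[0,0,0]],
    [0,[-0.755,0.683,0],[0,0,0]],
    [0,[-0.755,0.683,0],[0,0,0]]
  ]
}}

```text
t: 17.02
tool_pos: [0.5598, -0.1368, 0.1175]
tool_rot: [-2.475, -1.934, 0.001]
contact_force: [0.5, 0.2, -0.6]
opening: 0.0198
grip_force: 39.6
```

Emit:
{"method": "play_rows", "body": {
  "series": [
    [0,[-0.755,0.683,0],[0,0,0]],
    [0,[-0.755,0.683,0],[0,0,0]],
    [0,[0,0,0],[0,0,0]]
  ]
}}

```text
t: 17.4
tool_pos: [0.6081, -0.228, 0.1173]
tool_rot: [2.478, 1.931, -0.001]
contact_force: [0.0, 0.7, -0.6]
opening: 0.0199
grip_force: 39.7
```

```bash
python3 -c "
from h import *
snap('wrist','w7.png')
go(.608,-.225,.0068,-14)"
```

```text
tcp [ 0.6074 -0.2262  0.117 ] yang -14.07 q [-0.47  0.2   1.65 -0.    1.29 -0.23] z-axis [-0.001  0.    -1.   ] open 0.02 grip 39.670908412663266 t 17.45
rows shift now-axes [0.025 0.009 2.205] after-turn axes [0.025 0.006 2.205] turn z units -0.008 full rotvec [-0.011 -0.    -0.008]
```

View pics/w7.png

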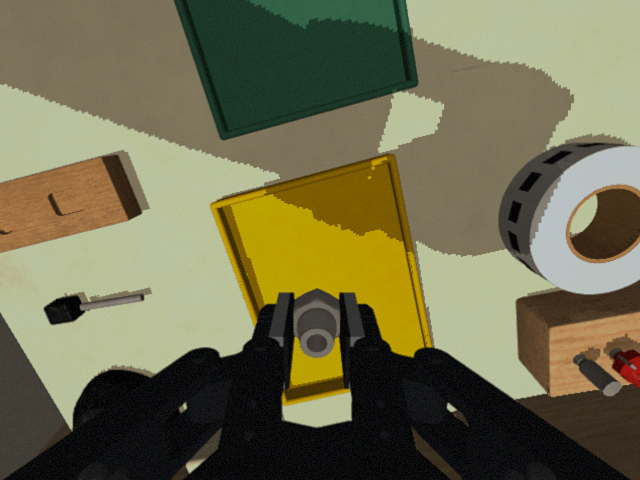

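The nut is held upright over the yellow tray, at (317,335) in the picture. Lowering and releasing.

Emit:
{"method": "play_rows", "body": {
  "series": [
    [0,[0,0,0.8],[0,0,0]],
    [0,[0,0,0.8],[0,0,0]],
    [0,[0,0,0.45],[0,0,0]],
    [0,[0,0,0.14],[0,0,0]],
    [0,[0,0,0.01],[0,0,0]],
    [0.4,[0,0,0],[0,0,0]],
    [0.4,[0,0,0],[0,0,0]],
    [0.4,[0,0,-0.4],[0,0,0]]
  ]
}}

```text
t: 18.45
tool_pos: [0.6062, -0.2244, 0.0268]
tool_rot: [-2.472, -1.933, 0.003]
contact_force: [0.4, 0.1, 0.1]
opening: 0.0345
grip_force: 0.0
```

Emit:
{"method": "play_rows", "body": {
  "series": [
    [0.4,[0,0,-0.8],[0,0,0]],
    [0.4,[0,0,-0.8],[0,0,0]],
    [0.4,[0,-0.7,0],[0,0,0.95]],
    [0.4,[0,-0.7,0],[0,0,0.95]],
    [0.4,[0,-0.7,0],[0,0,0.95]],
    [0.4,[0,0,0],[0,0,0.95]],
    [0.4,[0,0,0],[0,0,0.95]],
    [0.4,[0,0,0],[0,0,0.95]]
  ]
}}

```text
t: 19.45
tool_pos: [0.5109, -0.1869, 0.1096]
tool_rot: [3.031, 0.818, 0.002]
contact_force: [1.1, -0.6, 0.5]
opening: 0.0341
grip_force: 0.0
```

```bash
python3 -c "
from h import *
go(.425,-.2388,.1,-92)"
```

```text
tcp [ 0.5109 -0.1869  0.1096] yang -59.8 q [-0.49 -0.03  1.91 -0.    1.26  0.56] z-axis [ 0.002 -0.001 -1.   ] open 0.0341 grip 0.0 t 19.45
rows shift now-axes [-2.006  0.033  0.191] after-turn axes [-1.68   1.097  0.193] turn z units 4.025 full rotvec [ 0.013 -0.009  4.025]
```

Emit:
{"method": "play_rows", "body": {
  "series": [
    [0.4,[0,0,0],[0,0,1]],
    [0.4,[0,0,0],[0,0,1]],
    [0.4,[0,0,0],[0,0,1]],
    [0.4,[0,0,0],[0,0,1]],
    [0.4,[-0.84,0.55,0.1],[0,0,0.03]],
    [0.4,[-0.84,0.55,0.1],[0,0,0]],
    [0.4,[0,0,0],[0,0,0]]
  ]
}}

```text
t: 20.32
tool_pos: [0.423, -0.2404, 0.0986]
tool_rot: [3.14, -0.055, -0.0]
contact_force: [0.0, -0.9, 0.5]
opening: 0.034
grip_force: 0.0
```

```bash
python3 -c "
from h import *
snap('wrist','w8.png')
go(.425,-.2388,.005,-92)"
```

```text
tcp [ 0.4244 -0.24    0.099 ] yang -91.94 q [-0.67 -0.16  2.05 -0.    1.25  0.94] z-axis [ 0.001 -0.001 -1.   ] open 0.0346 grip 0.0 t 20.375
rows shift now-axes [ 0.01  -0.027  1.88 ] after-turn axes [ 0.012 -0.024  1.88 ] turn z units 0.008 full rotvec [ 0.009 -0.008  0.008]
```

View pics/w8.png

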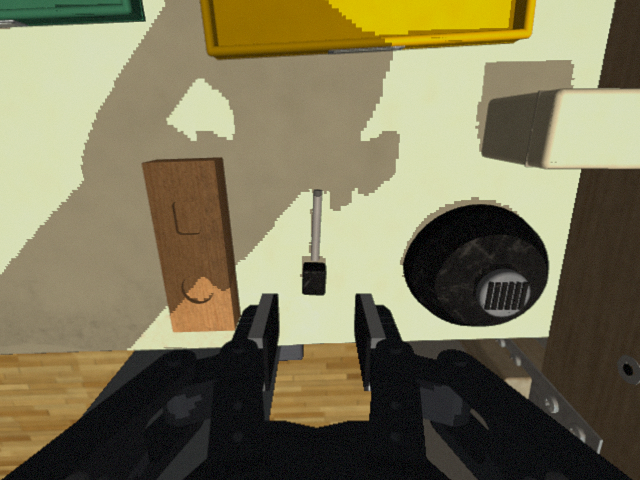

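The tube is centred between the fingers. Its thin body runs (317,190)–(315,262) and its cap (303–326, 262–294). I'll grip the body near the middle.

Emit:
{"method": "play_rows", "body": {
  "series": [
    [0.4,[-0.04,-0.02,0.7],[0,0,0]],
    [0.4,[0,0,0.7],[0,0,0]],
    [0.4,[0,0,0.38],[0,0,0]],
    [0.4,[0,0,0.1],[0,0,0]],
    [0.0,[0,0,0],[0,0,0]],
    [0.0,[0,0,0],[0,0,0]],
    [0.0,[0,0,0],[0,0,0]],
    [0,[0,0,0],[0,0,0]]
  ]
}}

```text
t: 21.38
tool_pos: [0.4235, -0.2385, 0.0047]
tool_rot: [3.14, -0.049, 0.001]
contact_force: [0.6, 0.8, 3.8]
opening: 0.0149
grip_force: 42.1
```

```bash
python3 -c "
from h import *
go(.608,-.305,.11,-90)"
```

```text
tcp [ 0.4235 -0.2385  0.0047] yang -91.79 q [-0.67 -0.02  2.09 -0.    1.06  0.94] z-axis [ 0.001 -0.001 -1.   ] open 0.0149 grip 42.06685960292816 t 21.375
rows shift now-axes [ 3.733  1.215 -2.101] after-turn axes [ 3.691  1.329 -2.106] turn z units -0.224 full rotvec [ 0.008 -0.007 -0.224]
```

Emit:
{"method": "play_rows", "body": {
  "series": [
    [0,[0,0,-0.4],[0,0,0]],
    [0,[0,0,-0.85],[0,0,0]],
    [0,[0,0,-0.85],[0,0,-0.22]],
    [0,[0.92,0.31,0],[0,0,0]],
    [0,[0.92,0.31,0],[0,0,0]],
    [0,[0.92,0.31,0],[0,0,0]],
    [0,[0.92,0.31,0],[0,0,0]],
    [0,[0,0,0],[0,0,0]]
  ]
}}

```text
t: 22.38
tool_pos: [0.6085, -0.3008, 0.1074]
tool_rot: [-3.141, -0.0, 0.002]
contact_force: [-0.1, -0.0, -0.8]
opening: 0.0153
grip_force: 41.6
```

```bash
python3 -c "
from h import *
snap('wrist','w9.png')
go(.608,-.302,.008,-90)"
```

```text
tcp [ 0.607  -0.3002  0.1074] yang -90.01 q [-0.57  0.27  1.58 -0.    1.29  1.  ] z-axis [-0.002  0.001 -1.   ] open 0.0146 grip 41.56053006649017 t 22.425
rows shift now-axes [0.024 0.038 1.988] after-turn axes [0.019 0.036 1.988] turn z units -0.001 full rotvec [-0.005  0.017 -0.001]
```

View pics/w9.png

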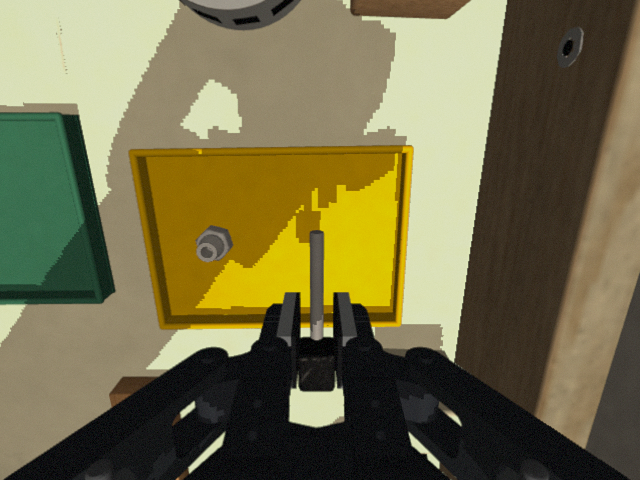

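The nut stands upright at (214,243) and the tube hangs level over the tray. Placing the tube.

Emit:
{"method": "play_rows", "body": {
  "series": [
    [0,[0.02,0,0.7],[0,0,0]],
    [0,[0,0,0.7],[0,0,0]],
    [0,[0,0,0.43],[0,0,0]],
    [0,[0,0,0.14],[0,0,0]],
    [0,[0,0,0.02],[0,0,0]],
    [0.32,[0,0,0],[0,0,0]],
    [0.32,[0,0,0],[0,0,0]],
    [0.32,[0,0,-0.4],[0,0,0]]
  ]
}}

```text
t: 23.42
tool_pos: [0.6066, -0.2995, 0.0283]
tool_rot: [-3.14, 0.001, 0.005]
contact_force: [0.3, 0.0, -0.6]
opening: 0.0274
grip_force: 0.0
```

Emit:
{"method": "play_rows", "body": {
  "series": [
    [0.32,[0,0,-0.8],[0,0,0]],
    [0.32,[0,0,-0.7],[0,0,0]],
    [0.75,[-0.9,-0.7,0],[0,0,0]],
    [0.75,[-0.9,-0.7,0],[0,0,0]],
    [0.75,[-0.9,-0.7,0],[0,0,0]],
    [0.75,[-0.9,-0.7,0],[0,0,0]],
    [0.75,[0,0,0],[0,0,0]]
  ]
}}

```text
t: 24.3
tool_pos: [0.4247, -0.1576, 0.1036]
tool_rot: [-3.141, -0.001, 0.003]
contact_force: [0.7, -1.2, -0.2]
opening: 0.0638
grip_force: 0.0
```

```bash
python3 -c "
from h import *
snap('wrist','w10.png')
go(.4244,-.156,.006,-89.5)"
```

```text
tcp [ 0.4271 -0.1593  0.105 ] yang -89.99 q [-0.52 -0.26  2.12 -0.    1.28  1.05] z-axis [ 0.001 -0.001 -1.   ] open 0.0644 grip 0.0 t 24.35
rows shift now-axes [-0.057 -0.069  1.981] after-turn axes [-0.054 -0.067  1.981] turn z units -0.061 full rotvec [ 0.01  -0.009 -0.061]
```

View pics/w10.png

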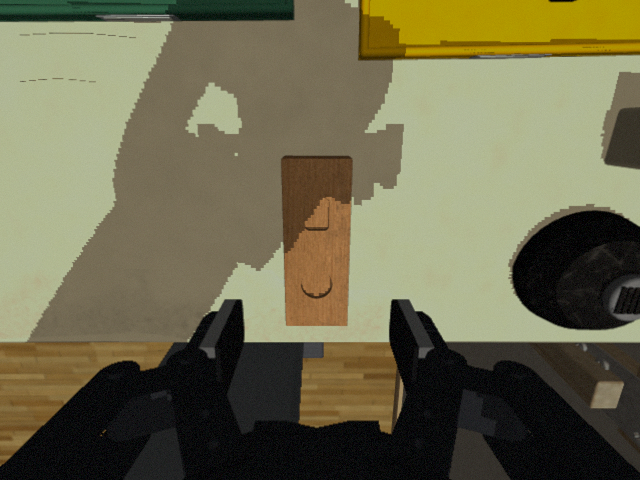

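The block is centred between the fingers at (281–352, 155–326).

Emit:
{"method": "play_rows", "body": {
  "series": [
    [0.75,[-0.05,-0.04,0.7],[0,0,0]],
    [0.75,[0,0,0.7],[0,0,0]],
    [0.75,[0,0,0.45],[0,0,0]],
    [0.75,[0,0,0.15],[0,0,0]],
    [0.0,[0,0,0],[0,0,0]],
    [0.0,[0,0,0],[0,0,0]],
    [0.0,[0,0,0],[0,0,0]],
    [0,[0,0,0],[0,0,0]]
  ],
  "force": 60
}}

```text
t: 25.35
tool_pos: [0.4265, -0.1588, 0.0055]
tool_rot: [3.14, -0.001, 0.003]
contact_force: [0.4, -0.8, 4.2]
opening: 0.0432
grip_force: 63.9
```

Emit:
{"method": "play_rows", "body": {
  "series": [
    [0,[0,0,-0.4],[0,0,0]],
    [0,[0,0,-0.9],[0,0,0]],
    [0,[0,0,-0.9],[0,0,0]],
    [0,[0,0,0],[0,0,-0.94]],
    [0,[0,0,0],[0,0,-0.94]],
    [0,[0,0,0],[0,0,-0.94]],
    [0,[0,0,0],[0,0,-0.94]],
    [0,[0,0,0],[0,0,-0.94]]
  ]
}}

```text
t: 26.35
tool_pos: [0.4248, -0.1577, 0.1137]
tool_rot: [-2.971, -1.018, 0.002]
contact_force: [-0.6, -0.3, 0.5]
opening: 0.0429
grip_force: 63.3
```

Emit:
{"method": "play_rows", "body": {
  "series": [
    [0,[0,0,0],[0,0,-0.94]],
    [0,[0,0,0],[0,0,-0.94]],
    [0,[0,0,0],[0,0,-0.94]],
    [0,[0,0,0],[0,0,-0.94]],
    [0,[0,0,0],[0,0,-0.94]],
    [0,[0,0,0],[0,0,-0.94]],
    [0,[0,0,0],[0,0,-0.94]],
    [0,[0,0,0],[0,0,0]]
  ]
}}

```text
t: 27.35
tool_pos: [0.4249, -0.1578, 0.1137]
tool_rot: [-2.218, -2.223, 0.001]
contact_force: [0.0, -0.0, -0.9]
opening: 0.0437
grip_force: 63.3
```

```bash
python3 -c "
from h import *
go(.627,-.053,.11,.6)"
```

```text
tcp [ 0.4249 -0.1578  0.1137] yang 0.13 q [-0.52 -0.27  2.11 -0.    1.3  -0.52] z-axis [-0.002  0.    -1.   ] open 0.0437 grip 63.27815651893616 t 27.35
rows shift now-axes [2.086 4.048 0.068] after-turn axes [2.053 4.065 0.074] turn z units -0.059 full rotvec [-0.011 -0.002 -0.059]
```

Emit:
{"method": "play_rows", "body": {
  "series": [
    [0,[0.41,0.81,0],[0,0,-0.06]],
    [0,[0.41,0.81,0],[0,0,0]],
    [0,[0.41,0.81,0],[0,0,0]],
    [0,[0.41,0.81,0],[0,0,0]],
    [0,[0.41,0.81,0],[0,0,0]],
    [0,[0,0,0],[0,0,0]]
  ]
}}

```text
t: 28.1
tool_pos: [0.6283, -0.052, 0.1134]
tool_rot: [-2.207, -2.235, 0.001]
contact_force: [-0.2, -0.0, -1.4]
opening: 0.0434
grip_force: 63.3
```

```bash
python3 -c "
from h import *
snap('wrist','w11.png')
go(.627,-.053,.009,.6)"
```

```text
tcp [ 0.627  -0.0528  0.1133] yang 0.68 q [-0.2   0.16  1.7  -0.    1.28 -0.21] z-axis [-0.002 -0.    -1.   ] open 0.0436 grip 63.29125642776489 t 28.15
rows shift now-axes [-0.005  0.005  2.085] after-turn axes [-0.005  0.     2.085] turn z units 0.01 full rotvec [-0.015  0.     0.01 ]
```

View pics/w11.png

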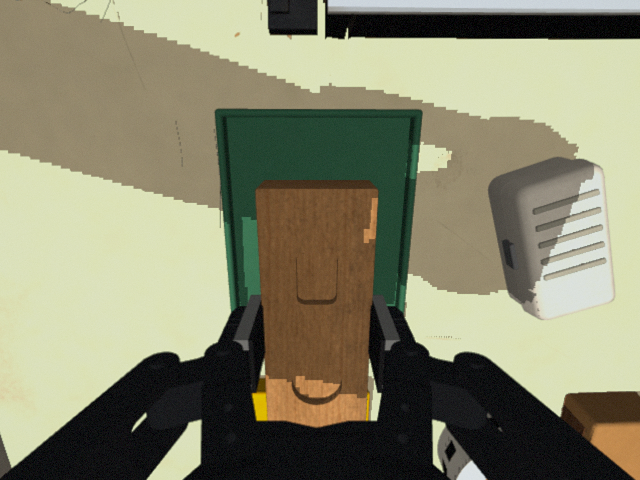

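The block is aligned and centred over the green tray.

Emit:
{"method": "play_rows", "body": {
  "series": [
    [0,[0,0,0.8],[0,0,0]],
    [0,[0,0,0.7],[0,0,0]],
    [0,[0,0,0.42],[0,0,0]],
    [0,[0,0,0.14],[0,0,0]],
    [0,[0,0,0.02],[0,0,0]],
    [0.65,[0,0,0],[0,0,0]],
    [0.65,[0,0,0],[0,0,0]],
    [0.65,[0,0,-0.3],[0,0,0]]
  ]
}}

```text
t: 29.15
tool_pos: [0.6259, -0.0533, 0.0248]
tool_rot: [-2.206, -2.233, 0.003]
contact_force: [0.4, 0.9, -0.0]
opening: 0.0558
grip_force: 0.0
```

Emit:
{"method": "play_rows", "body": {
  "series": [
    [0.65,[0,0,-0.8],[0,0,0]],
    [0.65,[0,0,-0.9],[0,0,0]],
    [0.65,[0,0,-0.9],[0,0,0]],
    [0.65,[0.9,-0.7,0],[0,0,0]],
    [0.65,[0.9,-0.7,0],[0,0,0]],
    [0.65,[0.9,-0.7,0],[0,0,0]],
    [0.65,[0.9,-0.7,0],[0,0,0]],
    [0.65,[0,0,0],[0,0,0]]
  ]
}}

```text
t: 30.15
tool_pos: [0.4829, 0.1272, 0.1563]
tool_rot: [2.203, 2.24, 0.001]
contact_force: [0.3, 0.6, 0.1]
opening: 0.0552
grip_force: 0.0
```

```bash
python3 -c "
from h import *
snap('top','top2.png')
im=cv2.imread('pics/top2.png');cv2.imwrite('pics/c12.png',cv2.resize(im[140:350,85:515],None,fx=1.86,fy=1.86,interpolation=cv2.INTER_CUBIC))"
```

```text
(no output)
```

View pics/c12.png

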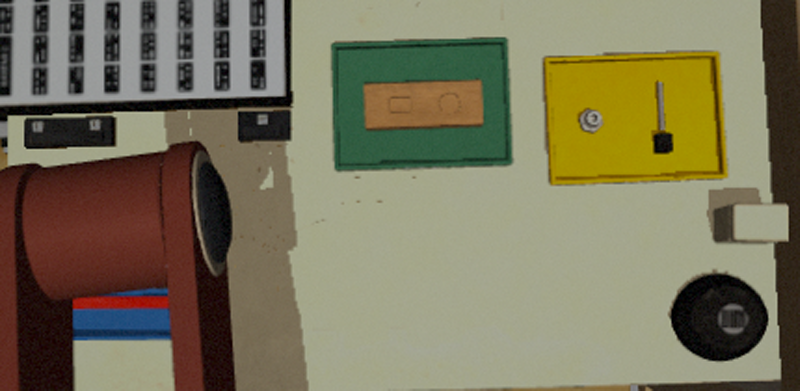

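The block, nut and tube lie properly, and the box and mask haven't moved, but the arm hides the blue tray. I'll move it aside and check that tray numerically.

Emit:
{"method": "play_rows", "body": {
  "series": [
    [0.65,[-0.9,0,0],[0,0,0]],
    [0.65,[-0.9,0,0],[0,0,0]],
    [0.65,[-0.9,0,0],[0,0,0]],
    [0.65,[-0.9,0,0],[0,0,0]],
    [0.65,[-0.9,0,0],[0,0,0]],
    [0.65,[-0.9,0,0],[0,0,0]],
    [0.65,[0,0,0],[0,0,0]],
    [0.65,[0,0,0],[0,0,0]]
  ]
}}

```text
t: 31.2
tool_pos: [0.4881, -0.1459, 0.1555]
tool_rot: [-2.21, -2.233, 0.001]
contact_force: [-0.2, -0.1, -0.1]
opening: 0.0558
grip_force: 0.0
```

Run:
```python
from h import *
np.set_printoptions(precision=4,suppress=True)
snap('top','top3.png'); im=cv2.imread('pics/top3.png');h=cv2.cvtColor(im,cv2.COLOR_BGR2HSV)
c0,r0=103,256
for n,lo,hi,z in [('pencil',(0,150,80),(8,255,255),.009),('black',(0,0,0),(180,255,60),.015),('cap',(105,120,20),(125,255,105),.015)]:
    m=cv2.inRange(h[r0:319,c0:192],lo,hi)
    _,l,s,_=cv2.connectedComponentsWithStats(m);k=1+s[1:,4].argmax()
    q=cv2.findNonZero((l==k).astype('u1'))+np.array([c0,r0]);w=px('top3.png',cv2.boxPoints(cv2.minAreaRect(q.astype(np.int32))),z)
    print(n,s[k],w.mean(0)[:2],'ranges',w.min(0)[:2],w.max(0)[:2])
```

```text
pencil [ 19  44  68   6 354] [0.4312 0.2466] ranges [0.4252 0.1824] [0.4372 0.3108]
black [ 11  13  46   9 335] [0.4877 0.281 ] ranges [0.4791 0.2378] [0.4962 0.3243]
cap [ 21  12  61  10 226] [0.4879 0.2476] ranges [0.4781 0.1902] [0.4977 0.305 ]
```

```bash
python3 -c "
from station import ctrl
print(ctrl.finish_job())"
```

```text
the job is handed in; nothing more can be done
None
```

All five pieces are in their trays, placed in the order asked, and the job is handed in at about 31 s of the 120 s; the last camera checks showed everything inside its tray and the ear plug box and dust mask where they were.

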